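# Couple the crank of a hand mill and set its jug

## Task

Get the hand-cranked mill ready: slide the black gear-change knob all the way towards the crank and rock the crank until the two sets of teeth drop fully into mesh, then turn the crank towards you (the robot) until its arm lies level, so that the toothed sleeve goes round with it. Also stand the clay jug with the handle upright in the middle of the round drip plate under the mill's chute, its handle pointing straight out from the mill's front, and leave the beaker, oil bottle, pepper mill and bowl standing where they are.

Things in the scene. Friction and masses are not known exactly. Their poses are not given: they have to be found in the camera images.
- mill: Aluminium hand mill, fixed to the table. Origin on the table below the axle, z up; its front faces its own -x, towards the robot within 0.25 rad of yaw. The axle runs along its y, 130 mm above the table, crank at the -y end. In its frame (mm): base plate x -70..70, y -110..180, 15 high; bearing post by the crank x -25..25, y -89..-73, top at 155.
- housing (a point): Centre of the top of the mill's housing, mill x 0, y 105, z 150 mm. The housing spans mill x -60..60, y 35..175. On it sits a round steel hopper: centre y 110, rim radius 55, top at 195 mm. The chute on its front reaches from x -60 to -88, y 65..115, z 102..110, with side lips up to 124 mm.
- catch (a point): Centre of the upper face of the round drip plate (110 mm across, 8 mm thick, fixed to the mill), 8 mm above the table, at mill x -125, y 90 mm: 65 mm in front of the housing, 37 mm in front of the chute's end. Its axes are the mill's: -x is straight out from the mill's front.
- crank (a joint): Crank angle (rad): 0 with the arm straight up, positive when the handle swings towards the mill's front (the robot), +1.57 with the arm level on that side. Range -3 to 3; it stays where it is left. About 4 N at the handle turns it alone, 7 N together with the sleeve.
- crank_axis (a point): On the axle at the middle of the crank arm (mill x 0, y -99, z 130 mm). Inboard of the post the crank has a flange 80 mm across (mill y -72..-62) with four teeth facing the sleeve, at 90 deg spacing, one in line with the arm: 16.5 mm wide, 24 to 38 mm from the axle, 14 mm long.
- crank_handle (a point): Middle of the round wooden crank handle (24 mm thick, 78 mm long, parallel to the axle and 70 mm from it, mill y -109..-187). This point: mill x = -70 sin(crank), y = -152, height 130 + 70 cos(crank) mm. The grip spins freely on its pin, so it can be held without turning the hand while the crank goes round; its x and z axes spin too.
- shift (a joint): Travel of the gear-change knob (m): 0 out, 0.021 home against its stop; grows towards the crank (mill -y). Stays where left; 8 to 15 N to push. It carries the toothed sleeve through a light spring: with teeth tip to tip the knob still goes home, and the spring presses the sleeve on the crank's teeth (under 5 N) until turning the crank lets them fall in.
- shift_knob (a point): Middle of the upright black knob, 34 mm in diameter, 36 mm tall, top 226 mm above the table, at mill x 0, y +8 mm when out and -13 mm when home. It stands on a steel fork across the axle (70 mm long in mill x, 12 mm thick, top at 182 mm).
- sleeve (a joint): Spring deflection of the toothed sleeve behind the knob (m): 0 when it has followed the knob fully, down to about -0.013 while the teeth stand tip to tip with the knob home. Knob home and sleeve at 0 = teeth fully in mesh.
- drive (a joint): Angle of the toothed sleeve (rad), same sense as the crank; it stays where left (0.22 N m to turn). Its four teeth are like the crank's, one straight up at 0. They mesh only where crank minus drive is 0.785 rad (45 deg), give or take 0.1, plus any multiple of 90 deg; in mesh the crank takes it round with 14 deg of play.
- drive_teeth (a point): On the axle in the middle of the sleeve's teeth (mill y -33 mm with the knob out); its flange behind them is 80 mm across. If the teeth bind half way under load, rocking the crank back a little lets them drop in.
- jug: Red-clay jug to be placed, open on top: straight round body 60 mm in diameter, 85 mm tall, wall 4 mm, about 0.2 kg, with one loop handle on its own +y side reaching 66 mm from its centre. Origin at the centre of its underside, z up. Starts upright on the table at the left or right of the mill, at any yaw.
- jug_handle (a point): Middle of the jug's handle, 61 mm from the jug's axis along its own +y, 44 mm above its foot.
- beaker: Bystander: clay beaker of the jug's size (60 mm across, 85 mm tall) but with no handle. Origin at the centre of its underside.
- oil_bottle: Bystander: green glass oil bottle, 60 mm across, 200 mm tall. Origin at the centre of its underside.
- pepper_mill: Bystander: turned wooden pepper mill, 58 mm across, 140 mm tall. Origin at the centre of its underside.
- bowl: Bystander: white bowl, 110 mm across, 45 mm tall, in front of the mill. Origin at the centre of its underside.

How it is judged:
By the outcome, as a careful person would: the job done as asked, in the order asked, and still so for the second after the job is handed in, with the robot touching nothing.
It also fails if it takes over 58 s, if anything falls off the work surface, if the arm or the gripper's body presses on something with over 40 N, if the wrist force passes 120 N, or if a joint passes its speed limit or range.

## Robot

A 6-joint arm with a two-finger parallel gripper is mounted at the origin on the work surface. World frame = base frame: x ahead of the robot, y to its left, z up, the work surface at z = 0. Lengths are in mm, angles in rad, forces in N, time in s.
With the tool pointing down it reaches from about 300 to 775 mm from the base axis. Payload 14.6 kg.
Tool frame: the origin (TCP) lies on the centre line of the jaws, within the pads' length; the fingertips stand 11 mm ahead of it and the grasp point (between the pads) lies 8 mm behind it; x points along the fingers, y is the direction in which the jaws open and shut, and the axes are right-handed (so a half turn about x gives the same grasp; the last joint's range is limited). The gripper opens to 94 mm and grips with 3 to 60 N. Pads are 16 mm wide; open, the fingers measure 119 mm over their backs; the gripper's body (75 mm by 177 mm) begins 78 mm behind the grasp point.
Start: joints at [1.201, 0.3, 1.521, -0, 1.321, -0.067], TCP at [164.004, 524.969, 216.446] pointing down, gripper open.
Joint ranges: [-3.03, 3.03], [-0.79, 2.21], [0.23, 2.52], [-1.04, 4.18], [0, 3.07], [-2.55, 2.55]. Speed limits (rad/s): [2.22, 2.22, 2.57, 3.14, 3.14, 3.14].

## Interface

Orientations are given as [roll, pitch, yaw] about the fixed x, y, z axes, in that order (R = Rz(yaw) Ry(pitch) Rx(roll)).
In Python, from cell import manip gives the robot as it stands.
- The arm moves only by the shell command python3 -m handwheel 'ROWS' [OPENING] [FORCE]. ROWS is JSON, a list of rows, each a list of 2 entries, a list of its own where there are three numbers: the shift along the tool's x, y, z in mm, then the turn about the tool's x in rad. In form: [[[x, y, z], spin], ...]. A call has exactly 10 rows; each row shifts and turns the commanded pose from where the row before left it, along the tool's axes as they then stand; what a row does not reach is not made up. A row lasts 1/8 s, in which the tool goes at most 62.5 mm and 10.7 degrees, less where a joint would pass 70% of its speed; a pose out of reach is approached as far as the arm can. A call with a gripper value outside its range is refused whole. OPENING is the closure in counts, from 0 (fully open) to 255 (shut), set as the call begins (- or left out, the last holds). The fingers move at their own pace and stop on an object; FORCE is the grip in N (left out, the last holds). Time passes only in rows, so rows that do not move let the fingers close, or fill a call up. It gives the time, the measured TCP pose, the force and the opening at its end, in the units of the state.
- manip.read_state(): the state, without advancing time (a new reading comes with each control period).
- manip.camera(name): name is "scene" or "top"; returns a dict with "pixels" (480x640x3 uint8, red, green, blue), "z_map" (480x640 float32, mm along the optical axis (not along the pixel's ray), 0 where there is no reading), "mtx" (3x3 intrinsics, pixels), "k1" (the pictures are not rectified: a ray, as slopes to the right and down, at radius r is drawn at 1 + k1 r^2 times it, then the intrinsics apply), "xyz" and "orientation" of the camera in the world. Camera axes: x right, y up, looking along -z (the intrinsics and any distortion apply to the point x, -y, -z); pixel columns grow to the right and rows downward; lengths in mm; the calibration is good to about 2 mm. A picture is of the moment at which its call begins.
- manip.sign_off(): hands the job in, once; it reports no verdict.
Trained networks look in the newest picture that a camera, given by its name, has taken for a name from the list of things; names that differ only in an ending like _2 or _b are one class to them, and where a whole thing is asked for, a point or a joint stands for the part that bears it (a point fixed in the world has none). Each returns a list of dicts, best first, with "confidence" (0 to 1); they miss things now and then, are a little off and sometimes report something else, mostly with a low value. They report only what shows in the picture. A call takes as long as a camera call.
- manip.cut_out(target, camera): "region" (480x640 bool, what is visible of it) and "centre" ([column, row] in pixels, amid what is visible of it).
The state is a dict: "clock": time; "joints": joint angles; "qd": joint speeds; "effort": joint torques, N m; "eef_pos": TCP position; "eef_rot": TCP orientation; "wrist_force": force on the tool from outside, world axes, zero at the start; "moment": the same for the moment, N m; "finger_gap": finger opening in mm.
Only numpy, scipy, OpenCV 4.12 (cv2) and the standard library are available. Lean on these libraries where they do the work, as an engineer would, in place of code of your own. Each camera call takes 0.05 s, during which the arm holds its last target. There are 200 camera calls.

## Working session

There is one attempt and no reset: what is moved stays moved. The work goes in short steps, Python scripts to look and compute and a shell command to move; the robot and the scene stay as the last step left them, time stands still between calls to the robot, and variables do not carry over. Pictures are saved under pics/ and viewed, about 8 in all and at most 12, crops included, and the job is handed in when it is done.

```bash
ls; mkdir -p pics
cat > h.py <<'E'
import numpy as np, cv2
from cell import manip
from scipy.spatial.transform import Rotation as R
def cloud(c):
    K=np.array(c["mtx"]);k1=c["k1"];z=c["z_map"].astype(float)
    v,u=np.mgrid[0:480,0:640]
    p=np.stack([u,v],-1).reshape(-1,1,2).astype(float)
    s=cv2.undistortPoints(p,K,np.array([k1,0,0,0,0.])).reshape(480,640,2)
    P=np.stack([s[...,0]*z,-s[...,1]*z,-z],-1)
    o=np.array(c["orientation"]);
    M=o if o.shape==(3,3) else R.from_euler('xyz',o).as_matrix()
    W=P@M.T+np.array(c["xyz"]); W[z==0]=np.nan
    return W
def shot(name,fn=None):
    c=manip.camera(name)
    if fn: cv2.imwrite('pics/'+fn,c["pixels"][...,::-1])
    return c,cloud(c)
E
python3 - <<'E'
from h import *
s=manip.read_state();print({k:np.round(v,3).tolist() for k,v in s.items()})
for n in("scene","top"):
    c,W=shot(n,n+'0.png');print(n,np.round(c["mtx"],1).tolist(),c["k1"],c["xyz"],c["orientation"])
    for t in("mill","jug","jug_handle","beaker","oil_bottle","pepper_mill","bowl","crank_handle","shift_knob","housing"):
        for r in manip.cut_out(t,n)[:2]:
            m=r["region"];p=W[m];p=p[~np.isnan(p[:,0])]
            if len(p): print(t,round(r["confidence"],2),np.round(r["centre"]),m.sum(),np.round(np.median(p,0)),np.round(np.percentile(p,2,axis=0)),np.round(np.percentile(p,98,axis=0)))
a=cv2.imread('pics/scene0.png');b=cv2.imread('pics/top0.png')
E
```

```text
pics
{'clock': 0.0, 'joints': [1.201, 0.3, 1.522, -0.0, 1.321, -0.067], 'qd': [-0.0, 0.0, 0.0, 0.001, 0.0, -0.001], 'effort': [0.0, -53.182, -35.273, 0.071, 0.024, -0.0], 'eef_pos': [163.94, 524.73, 215.863], 'eef_rot': [-1.634, 1.57, -1.937], 'wrist_force': [0.239, -0.544, -0.093], 'moment': [0.023, 0.019, 0.009], 'finger_gap': 93.889}
scene [[510.9, 0.0, 324.0], [0.0, 510.9, 240.2], [0.0, 0.0, 1.0]] -0.1066674641186684 [1433.13533577  425.6879053   933.14950551] [ 8.96727096e-01 -7.15667721e-04  1.99515987e+00]
mill 0.55 [314. 276.] 9457 [626.  38. 121.] [ 533. -161.    7.] [672. 153. 211.]
jug 0.74 [185. 220.] 1137 [ 569. -386.  100.] [ 541. -414.    6.] [ 585. -369.  201.]
jug 0.72 [447. 287.] 911 [479. 331.  56.] [431. 302.   3.] [490. 369.  86.]
jug_handle 0.64 [447. 288.] 856 [480. 330.  57.] [432. 302.   5.] [491. 367.  86.]
beaker 0.71 [227. 209.] 512 [ 431. -351.   65.] [ 386. -382.    2.] [ 580. -231.  171.]
beaker 0.53 [239. 220.] 281 [ 620. -169.  205.] [ 604. -205.  191.] [ 631. -134.  213.]
oil_bottle 0.97 [181. 222.] 1229 [ 568. -387.   94.] [ 380. -557.    1.] [ 585.
[... 1189 characters left out ...]
l_bottle 0.56 [476. 229.] 920 [ 550. -382.  129.] [ 526. -411.    7.] [ 580. -366.  201.]
oil_bottle 0.46 [386. 198.] 368 [ 612. -169.  207.] [ 599. -208.   -1.] [ 645. -133.  212.]
pepper_mill 0.94 [159. 239.] 659 [538. 392.  98.] [516. 379.  -1.] [564. 432. 138.]
bowl 0.91 [378. 277.] 1393 [ 434. -146.   19.] [ 385. -191.    2.] [483. -95.  46.]
crank_handle 0.74 [390. 200.] 375 [ 612. -169.  207.] [ 598. -207.    4.] [ 639. -133.  212.]
shift_knob 0.94 [329. 209.] 693 [595. -30. 167.] [564. -62.  17.] [641.  -0. 228.]
shift_knob 0.66 [376. 280.] 1428 [ 434. -146.   19.] [ 385. -191.    1.] [485. -95.  46.]
housing 0.82 [308. 226.] 7967 [573.  25. 145.] [ 426. -174.    5.] [660. 137. 223.]
```

Run:
```python
import cv2
a=cv2.imread('pics/scene0.png')[170:350,150:510];b=cv2.imread('pics/top0.png')[140:340,130:510]
a=cv2.resize(a,(760,380),interpolation=cv2.INTER_CUBIC);b=cv2.resize(b,(760,400),interpolation=cv2.INTER_CUBIC)
cv2.imwrite('pics/a0.png',cv2.vconcat([cv2.resize(a,(560,280)),cv2.resize(b,(560,295))]))
```

```text
(no output)
```

View pics/a0.png

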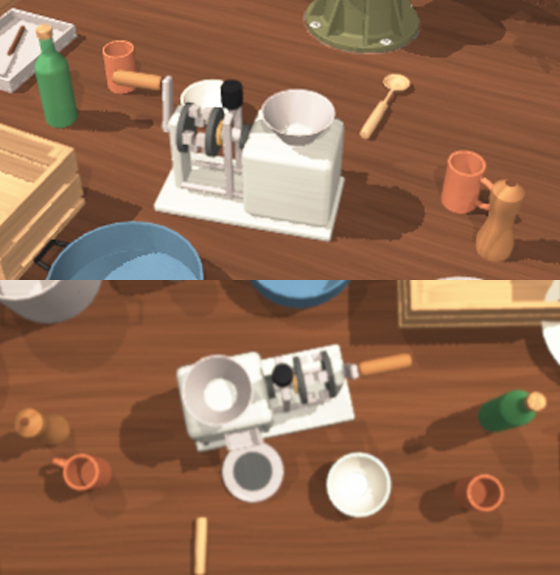

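Picture 1 shows the crank roughly upright, the knob out, the drip plate at about (252,470) in the lower view, and the jug at about (83,472) with its handle towards the pepper mill. Next I fit the poses.

```bash
cat >> h.py <<'E'
from scipy.optimize import least_squares
def circ(p,r=None,loss='soft_l1'):
    c0=np.r_[np.median(p[:,:2],0),r or 30]
    f=lambda q:np.hypot(p[:,0]-q[0],p[:,1]-q[1])-(r or q[2])
    q=least_squares(f,c0,loss=loss,f_scale=2).x
    return q[:2],r or q[2],np.abs(f(q)).mean()
def sel(W,lo,hi):
    p=W.reshape(-1,3);p=p[~np.isnan(p[:,0])];return p[((p>=lo)&(p<=hi)).all(1)]
E
python3 - <<'E'
from h import *
cs,Ws=shot("scene");ct,Wt=shot("top")
for n,W in(("s",Ws),("t",Wt)):
    p=sel(W,[540,40,192],[760,220,198]);print(n,"rim",len(p),circ(p,53.5) if len(p)>5 else'')
    p=sel(W,[570,-60,222],[680,40,230]);print(n,"knobtop",len(p),p.mean(0))
    p=sel(W,[400,0,5],[520,120,11]);print(n,"plate",len(p),p.mean(0), (p.min(0)+p.max(0))/2)
    p=sel(W,[560,-240,170],[680,-125,215]);m=p[:,:2].mean(0);u=np.linalg.svd(p[:,:2]-m)[2][0];print(n,"handle",len(p),p.mean(0),np.arctan2(*u[::-1]),p.min(0),p.max(0))
    p=sel(W,[430,290,15],[510,375,82]);print(n,"jugbody",len(p))
    p=sel(W,[420,290,80],[530,375,88]);print(n,"jugrim",len(p),p.mean(0),circ(p,28))
    p=sel(W,[380,-400,80],[480,-300,88]);print(n,"beakerrim",len(p),circ(p,28))
    p=sel(W,[500,350,100],[620,450,145]);print(n,"pepper",len(p),p.mean(0),p[:,2].max())
    p=sel(W,[560,-10,147],[700,190,152]);print(n,"htop",len(p), cv2.minAreaRect(p[:,:2].astype(np.float32)))
E
```

```text
s rim 85 (array([579.83009532,  82.46833354]), 53.5, np.float64(1.4416158361064664))
s knobtop 105 [601.04804122 -16.17028832 225.32963579]
s plate 1 [414.50521697 114.24314373   5.47715181] [414.50521697 114.24314373   5.47715181]
s handle 310 [ 618.62300463 -167.58576661  203.62803472] 1.7765520337610008 [ 592.85162732 -212.39285909  173.78188089] [ 634.04454624 -125.10845782  213.19561882]
s jugbody 724
s jugrim 119 [464.40483062 328.59415984  83.59946301] (array([461.16211807, 327.95776125]), 28, np.float64(1.5266849516689696))
s beakerrim 92 (array([ 417.45713615, -352.00371268]), 28, np.float64(2.031103435020062))
s pepper 383 [553.42533177 402.85453422 123.38279581] 141.6314299207421
s htop 852 ((602.708251953125, 70.71000671386719), (85.07730865478516, 162.44036865234375), 1.337142825126648)
t rim 149 (array([578.27925899,  85.92267131]), 53.5, np.float64(1.3368552842144759))
t knobtop 172 [598.23303574 -13.59352971 225.28868369]
t plate 1012 [457.83244901  46.35042593   7.80503401] [460.36903701  59.95528951   7.98930638]
t handle 368 [ 612.34958466 -168.56009733  206.67890251] -1.3738182301553 [ 595.04466903 -208.52181575  191.99942614] [ 631.09512188 -126.72567507  214.15982716]
t jugbody 374
t jugrim 117 [461.62373495 330.62703015  83.96726606] (array([460.59170337, 330.2189508 ]), 28, np.float64(1.2050622340440456))
t beakerrim 130 (array([ 417.62908349, -349.08782583]), 28, np.float64(1.1255851596309217))
t pepper 331 [539.24565926 399.28113831 127.31739787] 142.61429183606037
t htop 663 ((596.5206909179688, 77.76036834716797), (84.32512664794922, 151.2259979248047), 7.40538215637207)
```

```bash
cat >> h.py <<'E'
O=np.array([601.2,-22.7]);PSI=0.203
MX=np.array([np.cos(PSI),np.sin(PSI)]);MY=np.array([-np.sin(PSI),np.cos(PSI)])
def mill(p): d=p[:,:2]-O; return np.c_[d@MX,d@MY,p[:,2]]
def w(x,y): return O+x*MX+y*MY
def crank(Ws):
    P=[]
    for W in Ws:
        p=mill(W.reshape(-1,3)[~np.isnan(W.reshape(-1,3)[:,0])]); 
        P.append(p[(p[:,1]>-185)&(p[:,1]<-112)&(abs(p[:,0])<95)&(p[:,2]>40)])
    out=[]
    for p in P+[np.vstack(P)]:
        c=least_squares(lambda q:np.hypot(p[:,0]+70*np.sin(q[0]),p[:,2]-130-70*np.cos(q[0]))-12,[np.arctan2(-np.median(p[:,0]),np.median(p[:,2])-130)],loss='soft_l1').x
        out.append((len(p),round(c[0],3)))
    return out
E
python3 - <<'E'
from h import *
from numpy import round as rd
cs,Ws=shot("scene");ct,Wt=shot("top")
print("crank",crank([Ws,Wt]))
for n,W in(("s",Ws),("t",Wt)):
    p=mill(W.reshape(-1,3)[~np.isnan(W.reshape(-1,3)[:,0])])
    for nm,a,b in(("crankteeth",-61,-49),("driveteeth",-39,-27)):
        q=p[(p[:,1]>a)&(p[:,1]<b)];r=np.hypot(q[:,0],q[:,2]-130);q=q[(r>26)&(r<41)]
        an=np.degrees(np.arctan2(-q[:,0],q[:,2]-130));h=np.histogram(an,np.arange(-180,181,10));print(n,nm,[(int(e),int(k)) for e,k in zip(h[1],h[0]) if k])
    q=p[(abs(p[:,2]-8)<3)&(np.hypot(p[:,0]+125,p[:,1]-90)<62)];
    if len(q)>20:
        e=cv2.minEnclosingCircle(q[:,:2].astype(np.float32));print("plate",len(q),e)
    q=sel(W,[400,270,10],[530,400,88]);d=q[:,:2]-[460.9,329.1];r=np.hypot(*d.T);k=(r>38)&(r<72);print(n,"jugh",k.sum(),rd(np.median(q[k],0)),rd(np.median(np.arctan2(d[k,1],d[k,0])),3),r[k].max())
s=manip.read_state();print(R.from_euler('xyz',s["eef_rot"]).as_matrix().round(3))
print("knob",w(0,8),"handle",[ (w(-70*np.sin(c),-155),130+70*np.cos(c)) for c in(.2,.3)],"catch",w(-125,90))
E
```

```text
crank [(281, np.float64(0.273)), (344, np.float64(0.246)), (625, np.float64(0.259))]
s crankteeth [(-170, 6), (-160, 15), (-90, 12), (-80, 12), (-70, 13), (-60, 3), (-10, 2), (0, 18), (10, 12), (20, 2), (30, 1), (80, 6), (90, 7), (100, 4), (110, 4), (120, 1)]
s driveteeth [(-170, 1), (-160, 3), (-150, 1), (-100, 2), (-90, 10), (-80, 11), (-70, 15), (-10, 5), (0, 18), (10, 7), (20, 5)]
s jugh 51 [481. 371.  34.] 1.123 55.696489854744996
t crankteeth [(-150, 1), (-140, 2), (-70, 20), (-60, 7), (-50, 3), (-30, 3), (-20, 3), (-10, 2), (0, 11), (10, 15), (20, 11), (30, 1), (40, 3), (50, 3), (60, 1), (70, 3), (80, 22), (90, 6), (120, 2), (150, 2)]
t driveteeth [(-160, 2), (-90, 1), (-70, 23), (-60, 3), (-10, 1), (0, 12), (10, 14), (20, 8), (70, 1), (80, 14), (90, 11), (110, 1)]
plate 1045 ((-126.64056396484375, 90.73670196533203), 57.388755798339844)
t jugh 44 [480. 377.  70.] 1.172 67.49587933855372
[[-0.     0.298  0.955]
 [-0.     0.955 -0.298]
 [-1.    -0.    -0.   ]]
knob [599.58713094 -14.86427072] handle [(array([ 618.82804591, -177.32099651]), np.float64(198.60466044888693)), (array([ 612.18769503, -178.68781459]), np.float64(196.87355423879242))] catch [460.62195305  40.25087543]
```

```bash
python3 -m handwheel '[[[-15,0,0],0.1775],[[-15,0,0],0.1775],[[-15,0,0],0.1775],[[-15,0,0],0.1775],[[0,0,0],0.1775],[[0,0,0],0.1775],[[0,26.5,51.3],0],[[0,26.5,51.3],0],[[0,26.5,51.3],0],[[0,26.5,51.3],0]]' 0 60
python3 -m handwheel '[[[0,26.5,51.3],0],[[0,26.5,51.3],0],[[0,26.5,51.3],0],[[0,26.5,51.3],0],[[0,26.5,51.3],0],[[0,26.5,51.3],0],[[0,26.5,51.3],0],[[0,26.5,51.3],0],[[0,0,0],0],[[0,0,0],0]]'
cat >> h.py <<'E'
def st():
    s=manip.read_state();M=R.from_euler('xyz',s["eef_rot"]).as_matrix();p=np.array(s["eef_pos"])
    print("t",round(s["clock"],2),"world",p.round(1),"mill",mill(p[None]).round(1)[0],"yaw-of-y",round(np.arctan2(M[1,1],M[0,1]),3),"tilt",M[:,0].round(3),"F",np.round(s["wrist_force"],1),"gap",round(s["finger_gap"],1),"j",np.round(s["joints"],2))
E
python3 -c "from h import *;st()"
```

```text
clock: 2.55
eef_pos: [310.0, 343.8, 276.6]
eef_rot: [2.051, 1.57, 0.684]
wrist_force: [0.3, 0.1, 0.1]
finger_gap: 94.2
clock: 3.8
eef_pos: [599.3, -13.6, 276.2]
eef_rot: [-2.136, 1.57, 2.779]
wrist_force: [-0.1, -0.7, -0.4]
finger_gap: 93.8
t 3.8 world [599.3 -13.6 276.2] mill [ -0.    9.3 276.2] yaw-of-y 0.203 tilt [-0.001  0.    -1.   ] F [-0.1 -0.7 -0.4] gap 93.8 j [-0.08  0.38  1.28  0.    1.48 -0.29]
```

```bash
python3 -m handwheel '[[[26,0,-1.3],0],[[26,0,0],0],[[25,0,0],0],[[0,0,0],0],[[0,0,0],0],[[0,0,0],0],[[0,0,0],0],[[0,0,0],0],[[0,0,0],0],[[0,0,0],0]]' 0 60
python3 -m handwheel '[[[0,0,0],0],[[0,0,0],0],[[0,0,0],0],[[0,0,0],0],[[0,0,0],0],[[0,0,0],0],[[0,0,6],0],[[0,0,6],0],[[0,0,6],0],[[0,0,4],0]]' 255 60
python3 -c "from h import *;st()"
```

```text
clock: 5.05
eef_pos: [599.3, -12.6, 199.4]
eef_rot: [-1.895, 1.571, 3.021]
wrist_force: [0.3, 0.6, 0.5]
finger_gap: 93.9
clock: 6.3
eef_pos: [601.4, -33.1, 199.3]
eef_rot: [-2.09, 1.563, 2.826]
wrist_force: [-23.4, 8.8, 8.5]
finger_gap: 33.3
t 6.3 world [601.4 -33.1 199.3] mill [ -1.9 -10.2 199.3] yaw-of-y 0.203 tilt [-0.007  0.002 -1.   ] F [-23.4   8.8   8.5] gap 33.3 j [-0.12  0.43  1.38  0.    1.34 -0.32]
```

```bash
python3 -m handwheel '[[[0,-2,2],0],[[0,0,2],0],[[0,0,2],0],[[0,0,0],0],[[0,0,0],0],[[0,0,0],0],[[0,0,0],0],[[0,0,0],0],[[0,0,0],0],[[0,0,0],0]]' 255 60
python3 -c "from h import *;st()"
```

```text
clock: 7.55
eef_pos: [601.4, -34.2, 199.3]
eef_rot: [-2.872, 1.56, 2.047]
wrist_force: [-14.9, 40.5, 7.7]
finger_gap: 33.4
t 7.55 world [601.4 -34.2 199.3] mill [ -2.1 -11.3 199.3] yaw-of-y 0.207 tilt [-0.005  0.01  -1.   ] F [-14.9  40.5   7.7] gap 33.4 j [-0.12  0.43  1.38  0.01  1.33 -0.33]
```

```bash
python3 -m handwheel '[[[0,0,-4],0],[[0,0,0],0],[[0,0,0],0],[[-40,0,0],0],[[-40,0,0],0],[[0,-6,48],0],[[0,-6,48],0],[[0,-6,48],0],[[0,0,0],0],[[0,0,0],0]]' 0 60
python3 - <<'E'
from h import *
st()
c,W=shot("scene","s1.png")
p=mill(sel(W,[560,-90,222],[680,40,229]));print("knobtop",len(p),p.mean(0),p.min(0),p.max(0))
print(crank([W]))
E
```

```text
clock: 8.8
eef_pos: [613.5, -181.1, 279.3]
eef_rot: [-2.513, 1.571, 2.402]
wrist_force: [0.1, -0.2, 0.5]
finger_gap: 93.8
t 8.8 world [ 613.5 -181.1  279.3] mill [ -19.8 -157.6  279.3] yaw-of-y 0.203 tilt [-0.  0. -1.] F [ 0.1 -0.2  0.5] gap 93.8 j [-0.34  0.47  1.14  0.    1.53 -0.55]
knobtop 99 [  0.77467932 -13.20593081 225.17227887] [-18.02789483 -29.01948365 222.29734917] [ 15.71870369   1.27690407 228.34070989]
[(4759, np.float64(-0.002)), (4759, np.float64(-0.002))]
```

```bash
python3 -m handwheel '[[[30,0,0],0],[[30,0,0],0],[[29.5,0,0],0],[[0,0,0],0],[[0,0,0],0],[[0,0,0],0],[[0,0,0],0],[[0,0,0],0],[[0,0,0],0],[[0,0,0],0]]' 0 40
python3 -m handwheel '[[[0,0,0],0],[[0,0,0],0],[[0,0,0],0],[[0,0,0],0],[[0,0,0],0],[[0,0,0],0],[[0,0,0],0],[[0,0,0],0],[[0,0,0],0],[[0,0,0],0]]' 255 40
python3 -c "from h import *;st()"
```

```text
clock: 10.1
eef_pos: [613.6, -181.2, 190.0]
eef_rot: [-2.162, 1.571, 2.753]
wrist_force: [-0.3, 0.2, -0.6]
finger_gap: 94.2
clock: 11.35
eef_pos: [613.7, -181.2, 189.9]
eef_rot: [1.345, 1.571, -0.023]
wrist_force: [2.7, 0.2, -0.4]
finger_gap: 23.1
t 11.35 world [ 613.7 -181.2  189.9] mill [ -19.7 -157.7  189.9] yaw-of-y 0.203 tilt [ 0. -0. -1.] F [ 2.7  0.2 -0.4] gap 23.1 j [-0.34  0.52  1.27  0.    1.35 -0.55]
```

```bash
python3 -m handwheel '[[[-1.5,6.8,0],0],[[-0.8,7,0],0],[[0,7,0],0],[[0.6,7,0],0],[[1.3,6.8,0],0],[[2,6.7,0],0],[[2.7,6.5,0],0],[[3.2,6.2,0],0],[[0,0,0],0],[[0,0,0],0]]' 255 40
python3 - <<'E'
from h import *
st()
c,W=shot("scene","s2.png")
a=c["pixels"][170:300,220:380,::-1];cv2.imwrite('pics/s2c.png',cv2.resize(a,(640,520),interpolation=cv2.INTER_CUBIC))
def teeth(W):
    p=mill(W.reshape(-1,3)[~np.isnan(W.reshape(-1,3)[:,0])]);r=np.hypot(p[:,0],p[:,2]-130)
    an=np.degrees(np.arctan2(-p[:,0],p[:,2]-130));k=(r>25)&(r<41)
    for a,b in((-61,-53),(-53,-44),(-44,-36),(-36,-28)):
        q=an[k&(p[:,1]>a)&(p[:,1]<b)];h=np.histogram(q,np.arange(-180,181,10));print(a,b,[(int(e),int(n)) for e,n in zip(*h[::-1]) if n])
teeth(W)
E
```

```text
clock: 12.6
eef_pos: [666.5, -170.7, 181.1]
eef_rot: [-1.573, 1.569, -2.941]
wrist_force: [-1.2, -4.4, -9.5]
finger_gap: 23.0
t 12.6 world [ 666.5 -170.7  181.1] mill [  34.1 -158.2  181.1] yaw-of-y 0.203 tilt [-0.002 -0.    -1.   ] F [-1.2 -4.4 -9.5] gap 23.0 j [-0.3   0.64  1.11 -0.    1.39 -0.51]
-61 -53 [(-150, 1), (-130, 2), (-120, 8), (-110, 6), (-90, 9), (-80, 7), (-70, 11), (-60, 3), (-50, 8), (-40, 9), (-30, 8), (-20, 2), (-10, 2), (0, 13), (10, 8), (20, 2), (30, 1), (40, 1), (50, 2)]
-53 -44 [(-140, 3), (-130, 1), (-120, 7), (-110, 1), (-100, 2), (-90, 6), (-80, 6), (-70, 9), (-60, 5), (-50, 6), (-40, 7), (-30, 8), (-20, 6), (-10, 3), (0, 11), (10, 3), (20, 2)]
-44 -36 [(-180, 5), (-170, 4), (-160, 5), (-150, 2), (-140, 2), (-130, 4), (-120, 5), (-110, 7), (-100, 11), (-90, 5), (-80, 12), (-70, 8), (-60, 9), (-50, 8), (-40, 8), (-30, 10), (-20, 8), (-10, 9), (0, 9), (10, 8), (20, 6), (30, 2), (40, 7), (50, 3), (60, 4), (70, 3), (160, 2), (170, 2)]
-36 -28 []
```

View pics/s2c.png

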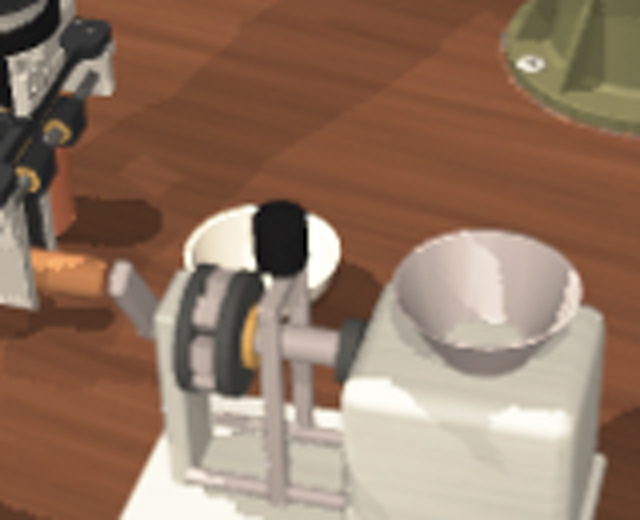

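Picture 2: the flanges at (190–260, 265–395) have closed up, with teeth alternating about every 45°. I check whether the sleeve's depth is full before going on.

```bash
cat >> h.py <<'E'
def flange(Ws):
    for W in Ws:
        p=mill(W.reshape(-1,3)[~np.isnan(W.reshape(-1,3)[:,0])]);r=np.hypot(p[:,0],p[:,2]-130)
        k=(r>38.5)&(r<42)&(p[:,1]>-76)&(p[:,1]<-20)&(p[:,2]>100);h=np.histogram(p[k,1],np.arange(-76,-18,2));print("flange y:",[(int(e),int(n)) for e,n in zip(*h[::-1])])
E
python3 - <<'E'
from h import *
flange([shot("scene")[1],shot("top")[1]])
E
```

```text
flange y: [(-76, 0), (-74, 1), (-72, 8), (-70, 6), (-68, 11), (-66, 10), (-64, 8), (-62, 5), (-60, 4), (-58, 6), (-56, 4), (-54, 5), (-52, 0), (-50, 3), (-48, 5), (-46, 13), (-44, 7), (-42, 10), (-40, 11), (-38, 13), (-36, 0), (-34, 0), (-32, 0), (-30, 0), (-28, 0), (-26, 0), (-24, 0), (-22, 0)]
flange y: [(-76, 0), (-74, 0), (-72, 5), (-70, 13), (-68, 12), (-66, 13), (-64, 14), (-62, 17), (-60, 4), (-58, 3), (-56, 7), (-54, 7), (-52, 6), (-50, 6), (-48, 5), (-46, 21), (-44, 24), (-42, 22), (-40, 15), (-38, 15), (-36, 11), (-34, 0), (-32, 0), (-30, 0), (-28, 0), (-26, 0), (-24, 0), (-22, 0)]
```

Both flanges now sit at y −72..−61 and −47..−36, which is full mesh. Next I work out the arc to level.

Run:
```python
import numpy as np
c=np.linspace(-.533,1.572,21);x=-70*np.sin(c);z=70*np.cos(c)
for i in range(20): print(f"[[{-(z[i+1]-z[i]):.1f},{x[i+1]-x[i]:.1f},0],0]",end=",")
```

```text
[[-3.4,-6.5,0],0],[[-2.7,-6.9,0],0],[[-2.0,-7.1,0],0],[[-1.2,-7.3,0],0],[[-0.4,-7.4,0],0],[[0.3,-7.4,0],0],[[1.1,-7.3,0],0],[[1.9,-7.1,0],0],[[2.6,-6.9,0],0],[[3.3,-6.6,0],0],[[4.0,-6.2,0],0],[[4.6,-5.7,0],0],[[5.2,-5.2,0],0],[[5.7,-4.6,0],0],[[6.2,-4.0,0],0],[[6.6,-3.4,0],0],[[6.9,-2.6,0],0],[[7.1,-1.9,0],0],[[7.3,-1.1,0],0],[[7.4,-0.4,0],0],
```

```bash
python3 -m handwheel '[[[-3.4,-6.5,0],0],[[-2.7,-6.9,0],0],[[-2.0,-7.1,0],0],[[-1.2,-7.3,0],0],[[-0.4,-7.4,0],0],[[0.3,-7.4,0],0],[[1.1,-7.3,0],0],[[1.9,-7.1,0],0],[[2.6,-6.9,0],0],[[3.3,-6.6,0],0]]' 255 40
python3 - <<'E'
from h import *
st();flange([shot("scene")[1]])
E
```

```text
clock: 14.0
eef_pos: [598.8, -184.1, 184.3]
eef_rot: [1.312, 1.566, -0.055]
wrist_force: [4.0, 2.6, 3.1]
finger_gap: 22.9
t 14.0 world [ 598.8 -184.1  184.3] mill [ -34.9 -157.6  184.3] yaw-of-y 0.204 tilt [ 0.005 -0.    -1.   ] F [4.  2.6 3.1] gap 22.9 j [-0.36  0.49  1.33  0.    1.32 -0.56]
flange y: [(-76, 0), (-74, 1), (-72, 7), (-70, 6), (-68, 7), (-66, 14), (-64, 15), (-62, 7), (-60, 1), (-58, 3), (-56, 1), (-54, 4), (-52, 5), (-50, 1), (-48, 6), (-46, 10), (-44, 9), (-42, 7), (-40, 10), (-38, 14), (-36, 0), (-34, 0), (-32, 0), (-30, 0), (-28, 0), (-26, 0), (-24, 0), (-22, 0)]
```

```bash
python3 -m handwheel '[[[4.0,-6.2,0],0],[[4.6,-5.7,0],0],[[5.2,-5.2,0],0],[[5.7,-4.6,0],0],[[6.2,-4.0,0],0],[[6.6,-3.4,0],0],[[6.9,-2.6,0],0],[[7.1,-1.9,0],0],[[7.3,-1.1,0],0],[[7.4,-0.4,0],0]]' 255 40
python3 - <<'E'
from h import *
st();W=shot("scene")[1];flange([W])
E
```

```text
clock: 15.3
eef_pos: [561.2, -191.4, 121.4]
eef_rot: [-1.956, 1.565, 2.959]
wrist_force: [-14.1, 1.7, 4.5]
finger_gap: 23.0
t 15.3 world [ 561.2 -191.4  121.4] mill [ -73.2 -157.2  121.4] yaw-of-y 0.203 tilt [-0.005  0.001 -1.   ] F [-14.1   1.7   4.5] gap 23.0 j [-0.39  0.49  1.49 -0.    1.17 -0.59]
flange y: [(-76, 0), (-74, 0), (-72, 3), (-70, 15), (-68, 6), (-66, 12), (-64, 10), (-62, 5), (-60, 3), (-58, 4), (-56, 4), (-54, 3), (-52, 2), (-50, 2), (-48, 7), (-46, 9), (-44, 13), (-42, 5), (-40, 9), (-38, 15), (-36, 2), (-34, 0), (-32, 0), (-30, 0), (-28, 0), (-26, 0), (-24, 0), (-22, 0)]
```

```bash
python3 -m handwheel '[[[0,0,0],0],[[0,0,0],0],[[0,0,0],0],[[0,0,0],0],[[-56,0,0],0],[[-56,0,0],0],[[-56,0,0],0],[[0,0,-59],0],[[0,0,-59],0],[[0,0,0],0]]' 0 40
python3 - <<'E'
from h import *
st()
cs,Ws=shot("scene","s3.png");ct,Wt=shot("top","t3.png");print(crank([Ws,Wt]));flange([Ws,Wt])
for n,(c,W) in(("s",(cs,Ws)),("t",(ct,Wt))):
    for t in("jug",):
        rs=[r for r in manip.cut_out(t,n)];print(n,[(round(r["confidence"],2),np.round(r["centre"])) for r in rs])
    q=sel(W,[400,270,6],[530,400,88]);C=circ(q[q[:,2]>81],28)[0];
    d=q[:,:2]-C;r=np.hypot(*d.T);k=(r>36)&(r<70);a=np.arctan2(d[k,1],d[k,0]);print(n,C,k.sum(),"ang",np.percentile(a,[5,25,50,75,95]).round(3),"z",np.percentile(q[k,2],[5,50,95]))
    k&=q[:,2]>25;k&=(r>45);a=np.arctan2(d[k,1],d[k,0]);print(k.sum(),a.mean(),r[k].max())
a=cv2.imread('pics/s3.png')[170:300,220:380];b=cv2.imread('pics/top0.png')[235:300,150:230]
cv2.imwrite('pics/v3.png',cv2.hconcat([cv2.resize(a,(400,325),interpolation=cv2.INTER_CUBIC),cv2.resize(b,(400,325),interpolation=cv2.INTER_CUBIC)]))
E
```

```text
clock: 16.6
eef_pos: [538.9, -73.1, 290.7]
eef_rot: [1.435, 1.57, 0.071]
wrist_force: [-0.8, 0.1, 0.5]
finger_gap: 93.7
t 16.6 world [538.9 -73.1 290.7] mill [-71.2 -36.8 290.7] yaw-of-y 0.207 tilt [ 0.001  0.    -1.   ] F [-0.8  0.1  0.5] gap 93.7 j [-0.2   0.24  1.43  0.    1.48 -0.41]
[(244, np.float64(1.602)), (36, np.float64(1.607)), (280, np.float64(1.603))]
flange y: [(-76, 0), (-74, 2), (-72, 10), (-70, 7), (-68, 11), (-66, 12), (-64, 10), (-62, 6), (-60, 4), (-58, 2), (-56, 2), (-54, 0), (-52, 4), (-50, 0), (-48, 6), (-46, 6), (-44, 14), (-42, 7), (-40, 14), (-38, 12), (-36, 0), (-34, 0), (-32, 0), (-30, 0), (-28, 0), (-26, 0), (-24, 0), (-22, 0)]
flange y: [(-76, 0), (-74, 0), (-72, 0), (-70, 0), (-68, 0), (-66, 0), (-64, 0), (-62, 0), (-60, 0), (-58, 0), (-56, 0), (-54, 0), (-52, 0), (-50, 0), (-48, 0), (-46, 0), (-44, 0), (-42, 0), (-40, 0), (-38, 0), (-36, 0), (-34, 0), (-32, 0), (-30, 0), (-28, 0), (-26, 0), (-24, 0), (-22, 0)]Traceback (most recent call last):
  File "<stdin>", line 6, in <module>
ValueError: no camera of that name has taken a picture
```

Run:
```python
from h import *
for n in("s","t","t"):
    c,W=shot({"s":"scene","t":"top"}[n])
    q=sel(W,[400,270,6],[530,400,88]);C=circ(q[q[:,2]>81],28)[0];
    d=q[:,:2]-C;r=np.hypot(*d.T);k=(r>36)&(r<70);a=np.arctan2(d[k,1],d[k,0]);print(n,C,k.sum(),"ang",np.percentile(a,[5,25,50,75,95]).round(3),"z",np.percentile(q[k,2],[5,50,95]))
    k&=q[:,2]>25;k&=(r>45);a=np.arctan2(d[k,1],d[k,0]);print(k.sum(),a.mean(),r[k].max())
a=cv2.imread('pics/s3.png')[170:300,220:380];b=cv2.imread('pics/top0.png')[235:300,150:230]
cv2.imwrite('pics/v3.png',cv2.hconcat([cv2.resize(a,(400,325),interpolation=cv2.INTER_CUBIC),cv2.resize(b,(400,325),interpolation=cv2.INTER_CUBIC)]))
```

```text
s [461.24657863 327.67678254] 62 ang [1.08  1.113 1.146 1.172 1.243] z [18.94303158 34.64740059 76.03855093]
24 1.1499579936470183 57.8927388880678
t [460.59054313 330.22971051] 43 ang [1.102 1.126 1.152 1.214 1.266] z [28.77192039 69.02689732 74.85791945]
29 1.1668723642420167 67.03503394236265
t [460.70972659 330.45745802] 46 ang [1.098 1.124 1.164 1.222 1.286] z [24.41616231 68.40946293 75.22656758]
28 1.16851664304365 65.46158228103107
```

View pics/v3.png

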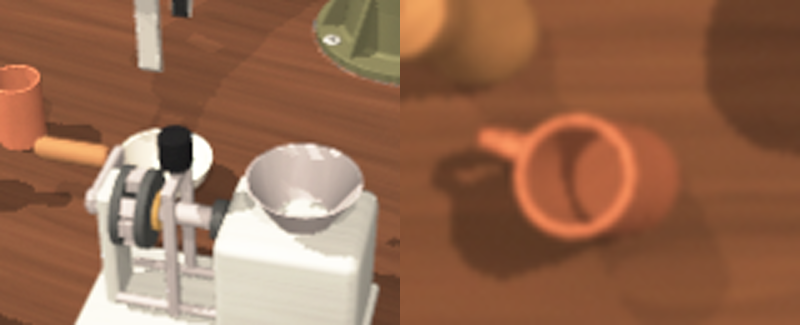

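Picture 3: the crank handle lies level in front at (70,150) with the flanges meshed; on the right, the jug at (575,178) has its handle pointing to (490,137). Now to the jug.

```bash
python3 -m handwheel '[[[0,0.7,-58.6],0],[[0,0.7,-58.6],0],[[0,0.7,-58.6],0],[[0,0.7,-58.6],0],[[0,0.7,-58.6],0],[[0,0.7,-58.6],0],[[0,0.7,-58.6],0],[[0,0,0],0.17],[[0,0,0],0.17],[[0,0,0],0.17]]' 0 40
python3 -m handwheel '[[[20,0,0],0.104],[[30,0,0],0],[[0,0,0],0],[[0,0,0],0],[[0,0,0],0],[[0,0,0],0],[[0,0,0],0],[[0,0,0],0],[[0,0,0],0],[[0,0,0],0]]'
python3 - <<'E'
from h import *
st();s=manip.read_state();M=R.from_euler('xyz',s["eef_rot"]).as_matrix()
print("to jug in tool axes",M.T@(np.array([460.8,329.3,50])-s["eef_pos"]))
E
```

```text
clock: 18.1
eef_pos: [462.1, 326.2, 289.5]
eef_rot: [-0.645, 1.57, -2.53]
wrist_force: [-0.5, 0.3, 0.1]
finger_gap: 94.1
clock: 19.35
eef_pos: [461.4, 326.7, 239.9]
eef_rot: [-0.518, 1.571, -2.5]
wrist_force: [-0.6, -0.3, 0.8]
finger_gap: 93.9
t 19.35 world [461.4 326.7 239.9] mill [-66.5 370.5 239.9] yaw-of-y -0.411 tilt [-0. -0. -1.] F [-0.6 -0.3  0.8] gap 93.9 j [ 0.55  0.32  1.44 -0.    1.38  0.96]
to jug in tool axes [189.94371049  -1.52071066  -2.1356896 ]
```

Descend, then close with a moderate grip and lift.

```bash
python3 -m handwheel '[[[40,-1.5,-2],0],[[40,0,0],0],[[40,0,0],0],[[40,0,0],0],[[30,0,0],0],[[0,0,0],0],[[0,0,0],0],[[0,0,0],0],[[0,0,0],0],[[0,0,0],0]]' 0 25
python3 -m handwheel '[[[0,0,0],0],[[0,0,0],0],[[0,0,0],0],[[0,0,0],0],[[0,0,0],0],[[0,0,0],0],[[-20,0,0],0],[[-40,0,0],0],[[-40,0,0],0],[[0,0,0],0]]' 255 25
python3 - <<'E'
from h import *
st()
for n in("scene","top"):
    c,W=shot(n,n[0]+"4.png");s=manip.read_state();zb=s["eef_pos"][2]-50
    q=sel(W,[380,250,80],[540,420,186]);q=q[abs(q[:,2]-zb)<200]
    d=q[:,:2]-s["eef_pos"][:2];r=np.hypot(*d.T);k=(r>40)&(r<75)&(q[:,2]<zb+86)&(q[:,2]>zb+20)
    a=np.arctan2(d[k,1],d[k,0]);print(n,k.sum(),np.percentile(a,[10,30,50,70,90]).round(2),np.median(q[k],0))
b=cv2.imread('pics/s4.png')[150:350,370:570];cv2.imwrite('pics/v4.png',cv2.resize(b,(500,500)))
E
```

```text
clock: 20.6
eef_pos: [460.9, 329.3, 50.4]
eef_rot: [2.56, 1.57, 0.578]
wrist_force: [0.3, -0.5, -0.1]
finger_gap: 93.4
clock: 21.85
eef_pos: [461.8, 329.7, 152.5]
eef_rot: [2.506, 1.566, 0.524]
wrist_force: [-0.2, 0.7, -3.5]
finger_gap: 58.6
t 21.85 world [461.8 329.7 152.5] mill [-65.5 373.3 152.5] yaw-of-y -0.411 tilt [ 0.004  0.002 -1.   ] F [-0.2  0.7 -3.5] gap 58.6 j [ 0.56  0.39  1.55 -0.    1.19  0.97]
scene 216 [-0.53 -0.32  1.04  1.09  1.15] [489.1943055  367.17433624 162.44246035]
top 4 [-0.6  -0.59 -0.58 -0.57 -0.57] [494.52745038 306.23289641 157.40189433]
```

View pics/v4.png

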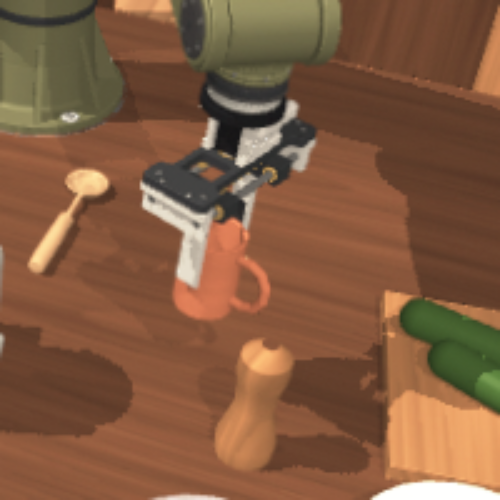

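Picture 4: the jug hangs upright between the fingers at about (210,280) with its handle clear on the right, and the pepper mill at (250,400) is untouched. I turn it, then bring it to the plate.

```bash
python3 -m handwheel '[[[0,0,0],-0.17],[[0,0,0],-0.17],[[0,0,0],-0.17],[[0,0,0],-0.17],[[0,0,0],-0.17],[[0,0,0],-0.17],[[0,0,0],-0.17],[[0,0,0],-0.17],[[0,0,0],-0.17],[[0,0,0],-0.17]]' 255 25
python3 -m handwheel '[[[0,0,0],-0.162],[[0,0,0],-0.162],[[0,0,0],-0.161],[[0,-45,-20],0],[[0,-50,-20],0],[[0,-50,-20],0],[[0,-50,0],0],[[0,-50,0],0],[[0,-38,0],0],[[0,0,0],0]]'
python3 - <<'E'
from h import *
st()
c,W=shot("scene","s5.png");s=manip.read_state();C=np.array(s["eef_pos"][:2])
for n in("scene","top"):
    W=shot(n,n[0]+"5.png")[1]
    q=mill(sel(W,[330,-60,100],[520,120,185]));m=mill(np.array([s["eef_pos"]]))[0]
    k=(q[:,0]<m[0]-38)&(q[:,0]>m[0]-75)&(abs(q[:,1]-m[1])<22);print(n,k.sum(),np.median(q[k],0)-m,(q[k].mean(0)-m))
    q=q[(abs(q[:,2]-187)<5)|((q[:,2]>110)&(np.hypot(*(q[:,:2]-m[:2]).T)<33))];print("body",len(q),circ(q,30)[0]-m[:2] if len(q)>30 else '')
a=cv2.imread('pics/s5.png')[100:330,240:500];cv2.imwrite('pics/v5.png',cv2.resize(a,None,fx=2.4,fy=2.4))
E
```

```text
clock: 23.2
eef_pos: [460.1, 328.7, 147.7]
eef_rot: [-2.293, 1.567, -2.57]
wrist_force: [-0.4, -0.4, -2.4]
finger_gap: 58.6
clock: 24.45
eef_pos: [458.7, 38.0, 148.3]
eef_rot: [3.027, 1.568, -3.057]
wrist_force: [0.4, 1.2, -3.3]
finger_gap: 58.7
t 24.45 world [458.7  38.  148.3] mill [-127.4   88.2  148.3] yaw-of-y 1.771 tilt [-0.003 -0.    -1.   ] F [ 0.4  1.2 -3.3] gap 58.7 j [ 0.    0.18  1.84 -0.    1.12 -1.77]
scene 3 [-51.35234687  -3.53287521  21.6805094 ] [-52.24527311  -3.35885564  20.27221004]
body 469 [ 1.75291956 -2.82807942]
top 56 [-50.62104586  -1.14744691  17.81359661] [-50.85362622  -0.90354672  12.18808306]
body 0
```

View pics/v5.png

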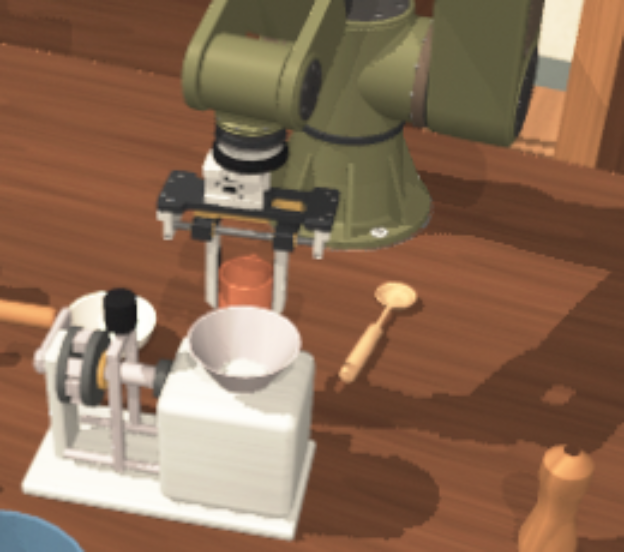

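Picture 5: the jug hangs over the plate behind the hopper at (248,285), with the fingers along the mill's y. I lower it.

```bash
python3 -m handwheel '[[[25,2,0],0],[[25,0,0],0],[[20,0,0],0],[[10,0,0],0],[[5,0,0],0],[[2,0,0],0],[[1,0,0],0],[[0,0,0],0],[[0,0,0],0],[[0,0,0],0]]' 255 25
python3 - <<'E'
from h import *
st()
E
```

```text
clock: 25.85
eef_pos: [458.8, 41.8, 62.1]
eef_rot: [-0.207, 1.571, -0.004]
wrist_force: [-0.5, 0.5, -2.7]
finger_gap: 58.5
t 25.85 world [458.8  41.8  62.1] mill [-126.4   91.9   62.1] yaw-of-y 1.774 tilt [ 0. -0. -1.] F [-0.5  0.5 -2.7] gap 58.5 j [ 0.01  0.31  1.92 -0.    0.92 -1.76]
```

```bash
python3 -m handwheel '[[[1,-1.5,0],0],[[1,0,0],0],[[1,0,0],0],[[0.7,0,0],0],[[0.5,0,0],0],[[0,0,0],0],[[0,0,0],0],[[0,0,0],0],[[0,0,0],0],[[0,0,0],0]]' 255 25
python3 - <<'E'
from h import *
st()
W=shot("top","t6.png")[1];s=manip.read_state();m=mill(np.array([s["eef_pos"]]))[0]
q=mill(sel(W,[320,-60,15],[520,120,95]));k=(q[:,0]<m[0]-40)&(q[:,0]>m[0]-75)&(abs(q[:,1]-m[1])<22);print(k.sum(),np.median(q[k],0)-m,q[k].max(0)-m,q[k].min(0)-m)
E
```

```text
clock: 27.1
eef_pos: [459.1, 40.4, 57.9]
eef_rot: [-0.074, 1.571, 0.129]
wrist_force: [-3.1, -0.3, 4.3]
finger_gap: 58.7
t 27.1 world [459.1  40.4  57.9] mill [-126.5   90.5   57.9] yaw-of-y 1.774 tilt [ 0.  0. -1.] F [-3.1 -0.3  4.3] gap 58.7 j [ 0.01  0.31  1.92  0.    0.91 -1.77]
6 [-41.85778954  -3.70293447  22.8940024 ] [-40.22469596   2.27404297  26.81982807] [-43.16500828  -5.61278594 -25.21269828]
```

```bash
python3 -m handwheel '[[[0,0,0],0],[[0,0,0],0],[[0,0,0],0],[[0,0,0],0],[[-10,0,0],0],[[-30,0,0],0],[[-50,0,0],0],[[-60,0,0],0],[[0,58,0],0],[[0,58,0],0]]' 0 25
python3 -m handwheel '[[[-20,58,0],0],[[0,58,0],0],[[0,58,0],0],[[0,0,0],0],[[0,0,0],0],[[0,0,0],0],[[0,0,0],0],[[0,0,0],0],[[0,0,0],0],[[0,0,0],0]]'
python3 - <<'E'
from h import *
st()
cs,Ws=shot("scene","s7.png");ct,Wt=shot("top","t7.png");print(crank([Ws,Wt]));flange([Ws,Wt])
for n,W in(("s",Ws),("t",Wt)):
    p=mill(sel(W,[560,-90,222],[680,40,229]));print(n,"knob",p.mean(0))
    p=mill(sel(W,[380,-60,85],[540,120,100]));p=p[p[:,0]<-92];C=circ(p,28)[0];print("jugrim",len(p),C,p[:,2].mean())
    q=mill(sel(W,[320,-60,20],[520,120,95]));d=q[:,:2]-C;r=np.hypot(*d.T);k=(r>40)&(r<70)&(d[:,0]<0)&(abs(d[:,1])<30);print("handle",k.sum(),np.median(d[k],0),np.pi-np.median(np.arctan2(d[k,1],d[k,0])%(2*np.pi)))
    q=mill(sel(W,[380,-60,5],[540,120,11]));q=q[np.hypot(q[:,0]+125,q[:,1]-90)<62]
    if len(q)>50:print("plate",len(q),cv2.minEnclosingCircle(q[:,:2].astype(np.float32)))
    p=sel(W,[380,-400,80],[480,-300,88]);print("beaker",circ(p,28)[0]);p=sel(W,[500,350,100],[620,450,145]);print("pepper",p.mean(0))
    p=sel(W,[500,-450,100],[640,-330,205]);print("bottle",p.mean(0))
a=cv2.imread('pics/s7.png')[170:300,220:380];b=cv2.imread('pics/t7.png')[170:300,250:410]
cv2.imwrite('pics/v7.png',cv2.hconcat([cv2.resize(x,(400,325),interpolation=cv2.INTER_CUBIC) for x in(a,b)]))
E
```

```text
clock: 28.4
eef_pos: [435.5, 155.1, 209.2]
eef_rot: [0.069, 1.568, 0.271]
wrist_force: [1.0, 0.1, 0.4]
finger_gap: 94.4
clock: 29.65
eef_pos: [400.6, 324.3, 227.7]
eef_rot: [-2.384, 1.571, -2.181]
wrist_force: [0.1, 0.5, 0.4]
finger_gap: 94.0
t 29.65 world [400.6 324.3 227.7] mill [-126.6  380.4  227.7] yaw-of-y 1.774 tilt [-0. -0. -1.] F [0.1 0.5 0.4] gap 94.0 j [ 0.61  0.21  1.6  -0.    1.33 -1.16]
[(245, np.float64(1.605)), (295, np.float64(1.599)), (540, np.float64(1.601))]
flange y: [(-76, 0), (-74, 0), (-72, 9), (-70, 11), (-68, 9), (-66, 5), (-64, 14), (-62, 6), (-60, 4), (-58, 5), (-56, 2), (-54, 3), (-52, 4), (-50, 2), (-48, 2), (-46, 22), (-44, 9), (-42, 15), (-40, 10), (-38, 10), (-36, 1), (-34, 0), (-32, 0), (-30, 0), (-28, 0), (-26, 0), (-24, 0), (-22, 0)]
flange y: [(-76, 0), (-74, 0), (-72, 2), (-70, 18), (-68, 20), (-66, 17), (-64, 18), (-62, 17), (-60, 4), (-58, 6), (-56, 5), (-54, 9), (-52, 7), (-50, 5), (-48, 5), (-46, 12), (-44, 22), (-42, 16), (-40, 23), (-38, 21), (-36, 12), (-34, 0), (-32, 0), (-30, 0), (-28, 0), (-26, 0), (-24, 0), (-22, 0)]
s knob [  1.31793022 -13.38936378 225.20389831]
  return _methods._mean(a, axis=axis, dtype=dtype,
  ret = um.true_divide(
Traceback (most recent call last):
  File "h.py", line 22, in circ
    q=least_squares(f,c0,loss=loss,f_scale=2).x
      ~~~~~~~~~~~~~^^^^^^^^^^^^^^^^^^^^^^^^^^
ValueError: Initial guess is outside of provided bounds
```

Jug is hidden from the scene camera; I use the top view for it.

Run:
```python
from h import *
for i in range(2):
    W=shot("top","t7.png")[1]
    p=mill(sel(W,[380,-60,85],[540,120,100]));p=p[p[:,0]<-92];C=circ(p,28)[0];print("jugrim",len(p),C,p[:,2].mean())
    q=mill(sel(W,[320,-60,20],[520,120,95]));d=q[:,:2]-C;r=np.hypot(*d.T);k=(r>40)&(r<70)&(d[:,0]<0)&(abs(d[:,1])<30);print("handle",k.sum(),np.median(d[k],0),np.median(np.arctan2(d[k,1],d[k,0])%(2*np.pi))-np.pi)
p=sel(W,[380,-400,80],[480,-300,88]);print("beaker",circ(p,28)[0]);p=sel(W,[500,350,100],[620,450,145]);print("pepper",p.mean(0))
a=cv2.imread('pics/s7.png')[170:300,220:380];b=cv2.imread('pics/t7.png')[170:300,250:410]
cv2.imwrite('pics/v7.png',cv2.hconcat([cv2.resize(x,(400,325),interpolation=cv2.INTER_CUBIC) for x in(a,b)]))
```

```text
jugrim 120 [-125.82291115   90.7614764 ] 92.15097864448107
handle 43 [-51.97584553  -2.80205148] 0.04963312364764105
jugrim 122 [-125.83405741   90.85479981] 91.99825284157785
handle 42 [-51.55844567  -2.75093688] 0.05198157800446612
beaker [ 417.64652232 -348.92122985]
pepper [539.24491195 399.26846714 127.54556314]
```

View pics/v7.png

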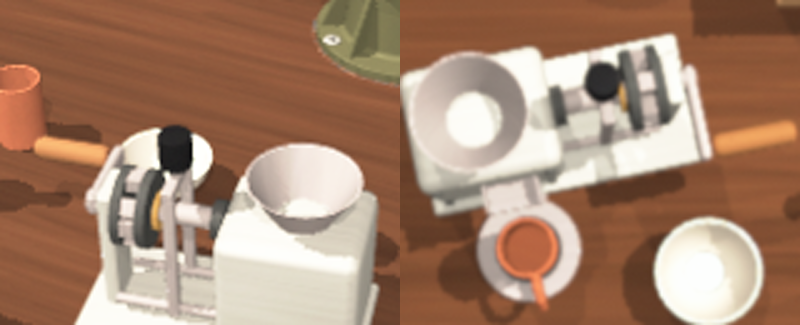

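Picture 6: on the left the crank is level and the teeth are meshed. On the right the jug stands on the plate at (527,245) with its handle pointing out at (540,290), and the bowl hasn't moved. The gripper is clear, so I hand in.

```bash
python3 -c "
from cell import manip
print(manip.sign_off(), manip.read_state()['clock'])"
```

```text
the job is handed in; nothing more can be done
the job is handed in; nothing more can be done
```

The mill is set up and the jug is on the drip plate; I handed the job in at about 30 s of the 58 s allowed. I did it in the order asked: knob, mesh, crank, then jug.

- **Knob:** I slid it home until it stopped at about 43 N. The camera puts it at mill y −13.2 mm, against −13 mm for home.
- **Mesh:** I rocked the crank back from about 0.26 to −0.53 rad, and the teeth dropped in. The sleeve flange stayed about 15 mm from the crank flange through the forward turn, which is full mesh.
- **Crank:** I turned it forward to level, with the sleeve in mesh. The arm's own reading gives about 1.58 rad and the camera 1.60, against 1.57 for level, so it may be 1–2° past.
- **Sleeve:** I did not measure its final angle. That it turned with the crank rests on the teeth staying in mesh.
- **Jug:** It stands upright at mill (−125.8, 90.8), about 1 mm from the middle of the plate. The handle points straight out to within about 0.05 rad (3°).
- **Bystanders:** The beaker and pepper mill measured the same as at the start. The bowl only looked unmoved in the last picture. I did not re-measure the bottle, but the arm never went near it.

One check failed: the scene camera could not see the jug behind the mill, so I checked the jug from the top camera only.

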